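Fit the shutter knob and hold a slide carrier in the reader slot

ROBOT

A 7-joint arm with a two-finger parallel gripper is mounted at the origin on the work surface. World frame = base frame: x ahead of the robot, y to its left, z up, the work surface at z = 0. Lengths are in m, angles in rad, forces in N, time in s.
With the tool pointing down it reaches from about 0.4 to 0.85 m from the base axis. Payload 10.4 kg.
Tool frame: the origin (TCP) lies midway between the tips of the shut fingers; the grasp point (between the pads) lies 19 mm behind it; z points along the fingers, y is the line along which they close (so a half turn about z gives the same grasp; the last joint's range is limited). The gripper opens to 87 mm and grips with 3 to 60 N. Pads are 19 mm wide; open, the fingers measure 117 mm over their backs; the gripper's body (75 mm by 190 mm) begins 51 mm behind the grasp point.
Start: joints at [-0.023, 0.332, -0.065, 1.46, 0.022, 1.35, -0.088], TCP at [0.625, 0, 0.198] pointing down, gripper open.
Joint ranges: [-2.6, 2.6], [-0.5, 2.12], [-1.47, 1.34], [0.16, 2.42], [-1.27, 4.41], [0.06, 2.06], [-2.6, 2.6]. Speed limits (rad/s): [2.22, 2.22, 2.79, 2.79, 3.14, 3.14, 3.14].

INTERFACE

Orientations are given as a unit quaternion [x, y, z, w].
In Python, from bench import r gives the robot as it stands.
- The arm moves only by the tool arm_command, never from a script. Its arguments are lists of equal length, an entry for each row: "xyz": the shift along the world's x, y, z in m, a list of three; "rot": the turn, a rotation vector about the world's x, y, z in rad, a list of three. In form: {"xyz": [[tx, ty, tz], ...], "rot": [[ax, ay, az], ...]}. A call has 1 to 20 rows; each row is the pose to reach, as a shift and turn from the pose commanded when the call began; what a row does not reach only later rows make up. A row lasts 1/12 s, in which the tool goes at most 41.7 mm and 7.16 degrees, less where a joint would pass 70% of its speed; a pose out of reach is approached as far as the arm can. A call with a gripper value outside its range is refused whole. "grip" is the opening, from 0 (shut) to 1 (fully open), set as the call begins (left out, the last holds). The fingers move at their own pace and stop on an object; "squeeze" is the grip in N (left out, the last holds). Time passes only in rows, so rows that repeat a pose let the fingers close. It gives the time, the measured TCP pose, the force, the opening and the grip force at its end, in the units of the state.
- r.read_state(): the state, without advancing time (a new reading comes with each control period).
- r.camera(name): name is "scene" or "side" or "wrist"; returns the picture (420x560x3 uint8, red, green, blue); there is no depth.
- r.camera_model(name): a dict with "fx", "fy", "cx", "cy" (pixels), "T" (4x4, takes a point from camera to world coordinates). Camera axes: x right, y up, looking along -z (the intrinsics and any distortion apply to the point x, -y, -z); pixel columns grow to the right and rows downward; lengths in m; the calibration is good to about 2 mm. A picture is of the moment at which its call begins: read the wrist's pose just before it. camera_model takes no time and is no camera call; for the wrist camera it gives the pose at the moment of the call.
- r.close_job(): hands the job in; it is judged then, once.
Trained networks look in the newest picture that a camera, given by its name, has taken for a name from the list of things; names that differ only in an ending like _2 or _b are one class to them, and where a whole thing is asked for, a point or a joint stands for the part that bears it (a point fixed in the world has none). Each returns a list of dicts, best first, with "conf" (0 to 1); they miss things now and then, are a little off and sometimes report something else, mostly with a low value. They report only what shows in the picture. A call takes as long as a camera call. They do not tell look-alikes from the thing itself.
- r.look_for(label, camera): "at" ([x, y, z] in m, in the coordinates of the camera as it stood for that picture, good to about 4 mm: the middle of the surface that is visible of it).
- r.spot_point(label, camera): "at" ([x, y, z] in m, in the coordinates of the camera as it stood for that picture, good to about 4 mm: a listed point, or the origin of a listed thing).
The state is a dict: "time": time; "joint_positions": joint angles; "joint_vel": joint speeds; "joint_torque": joint torques, N m; "ee_pos": TCP position; "eef_rot": TCP orientation; "ft_force": force on the tool from outside, world axes, zero at the start; "torque": the same for the moment, N m; "width": finger opening in m; "grip_force": force on a finger pad.
Only numpy, scipy, OpenCV 4.12 (cv2) and the standard library are available. Lean on these libraries where they do the work, as an engineer would, in place of code of your own. Each camera call takes 0.05 s, during which the arm holds its last target. There are 200 camera calls.

TASK

Put the loose red-and-black knob fully down onto the square spindle of the slide reader and turn it clockwise to its stop, which opens the shutter under the slot; leave the knob on. Then take the blue-headed slide carrier from the rack and lower it through the slot in the reader's lid until well over half of its white blade is inside, with its head still clear of the lid, and finish while holding it still there in the gripper. Leave the other two carriers in the rack and the other things on the bench where they are.

Things in the scene. Friction and masses are not known exactly. Their poses are not given: they have to be found in the camera images.
- reader: Slide reader: fixed hollow white box with aluminium lid, 120 (x) by 170 (y) by 76 mm high; origin under the centre of its underside on the bench, z up; turned by up to 20 degrees either way. On the lid: the spindle 40 mm from the centre towards -y, the slot 35 mm from the centre towards +y. 64 mm of free depth from the lid's underside to the floor.
- slot (a point): Centre of the slot's mouth, level with the lid's top, axes as the reader's. The slot is 12 mm along x and 32 mm along y (2 mm more than the carrier's blade each way), through a 6 mm lid, edges slightly chamfered. Just below the lid a red shutter plate blocks it while closed; open, the slot looks dark and is free.
- spindle_foot (a point): Point on the axis of the square steel spindle, level with the lid's top; its x and y axes are square to the spindle's faces and turn with it, z up. The spindle is 12 mm square and stands 18 mm above the lid, its top 3 mm tapered to 9 mm.
- spindle (a joint): Turn of the spindle in rad: 0 = shutter closed, grows clockwise seen from above, 1.05 = hard stop, shutter fully open (it counts as open above 0.9). Starts between 0 and 0.2, stiff by light friction (0.06 N m), stays where it is left.
- knob: Loose knob, about 50 g, standing on the bench, bore down. Black hub 28 by 28 mm, 24 mm high, with a 13.5 mm square bore 21 mm deep, sides along the knob's x and y. On top a red grip bar 46 mm long (x), 12 mm thick (y), from 24 to 50 mm above the underside. Origin: centre of the underside, z up. Seated, its underside lies on the reader's lid; it fits at any quarter turn.
- rack: Fixed grey rack block 56 (x) by 186 (y) by 40 mm high with three 12 by 32 mm sockets, 35 mm deep, 60 mm apart along its y, holding the three carriers upright, their axes as the rack's; origin under the centre of its underside, z up; turned by up to 17 degrees either way.
- carrier_blue: Slide carrier with blue head, about 50 g, in any of the three sockets. White blade 10 mm thick (x), 30 mm wide (y), 50 mm long, its lowest 5 mm tapered to 6 by 26 mm; on it the blue head, 14 (x) by 36 (y) by 35 mm high, wider than the slot. Origin: centre of the blade's lower end, 5 mm above the bench in the rack; z up, head from 50 to 85 mm above it.
- carrier_tip (a point): Centre of the blue carrier's lower blade end, the same point as its origin.
- carrier_yellow: Same carrier with a yellow head; to be left in the rack.
- carrier_green: Same carrier with a green head; to be left in the rack.
- brush_jar: Amber glass jar with brushes, 60 mm across, 155 mm high with the brushes, at the far side of the bench; origin under its centre. Leave alone.
- reagent: Amber reagent bottle, 52 mm across, 130 mm high, beyond the rack on the right; origin under its centre. Leave alone.
- blade_box: Blue blade box 50 by 85 by 28 mm, near left; origin under its centre. Leave alone.
- timer: White timer 60 by 80 by 20 mm lying flat beyond the rack; origin under its centre. Leave alone.
Things that resemble listed ones, but are neither listed nor needed, are in the scene too. What is meant by the reader is not green or orange, and is the smaller of those in its own colour.

How it is judged:
On the way, in this order (a step that is already met when the one before it is completed fails the run):
1. the knob sits fully down on the square spindle (horizontal distance between knob and spindle_foot below 0.004 m and z of knob in the frame of spindle_foot below 0.004 m and angle between knob's own z axis and vertical below 0.12 rad and (angle between the x axis of knob and the x axis of spindle_foot, either way round below 0.25 rad or angle between the x axis of knob and the y axis of spindle_foot, either way round below 0.25 rad)), for 0.2 s.
2. the spindle is turned to its stop with the knob on it, the shutter is open (all of step 1 and value of joint spindle above 0.9 rad), for 0.2 s.
At the end, for the whole second after the job is handed in: The blue carrier is held by the fingers (over 1 N), still and upright, its blade 26 to 47 mm deep through the slot, so that its head stays at least 3 mm clear of the lid; the knob is seated on the spindle (within 4 mm, square to it) and the spindle stands beyond 0.9 rad (all of step 2 and x of carrier_tip in the frame of slot between -0.005 and 0.005 m and y of carrier_tip in the frame of slot between -0.005 and 0.005 m and z of carrier_tip in the frame of slot between -0.047 and -0.026 m and angle between carrier_blue's own z axis and vertical below 0.15 rad and linear speed of carrier_blue below 0.02 m/s and contact force between the fingers and carrier_blue above 1 N); the arm keeps its last pose, push and grip.
It fails at once if another carrier is moved by more than 30 mm (distance of any of carrier_yellow, carrier_green from where it was at the start of the episode above 0.03 m).
It fails at once if another thing on the bench is moved by more than 30 mm (distance of any of brush_jar, reagent, blade_box, timer from where it was at the start of the episode above 0.03 m).
It also fails if it takes over 64 s, if anything falls off the work surface, if the arm or the gripper's body presses on something with over 40 N, if the wrist force passes 120 N, or if a joint passes its speed limit or range.

## Working session

There is one attempt and no reset: what is moved stays moved. The work goes in short steps, Python scripts to look and compute and a tool call to move; the robot and the scene stay as the last step left them, time stands still between calls to the robot, and variables do not carry over. Pictures are saved under pics/ and viewed, at most 10 in all, crops included, and the job is handed in when it is done.

Besides the shell and the picture viewer there is one more tool, called after "Request:" in YAML: its name, and indented under it one key for each argument. arm_command: Moves the arm, as the interface text tells. Its arguments: {"type":"object","properties":{"xyz":{"type":"array"},"rot":{"type":"array"},"grip":{"type":"number"},"squeeze":{"type":"number"}},"required":["xyz","rot"]}

```bash
mkdir -p pics; ls; cat > h.py <<'E'
import numpy as np, cv2
from bench import r
def w(cam,p,T=None):
    T=np.array(r.camera_model(cam)["T"]) if T is None else T
    return (T@np.r_[p,1])[:3]
def snap(cam,fn):
    im=r.camera(cam); cv2.imwrite("pics/"+fn,im[:,:,::-1]); return im
def ray(cam,u,v,z,m=None):
    m=m or r.camera_model(cam); T=np.array(m["T"])
    d=T[:3,:3]@np.array([(u-m["cx"])/m["fx"],-(v-m["cy"])/m["fy"],-1]); o=T[:3,3]
    return o+d*(z-o[2])/d[2]
E
python3 - <<'E'
from h import *
np.set_printoptions(precision=3,suppress=True)
a=snap("scene","s1.png"); 
for n in ["reader","slot","spindle_foot","knob","rack","carrier_blue","carrier_yellow","carrier_green"]:
    for d in r.spot_point(n,"scene")[:4]: print(n,round(d["conf"],2),w("scene",d["at"]))
b=snap("side","d1.png")
for n in ["reader","slot","spindle_foot","knob","rack","carrier_blue","carrier_yellow","carrier_green"]:
    for d in r.spot_point(n,"side")[:4]: print("side",n,round(d["conf"],2),w("side",d["at"]))
m=r.camera_model("scene");print(m); print(r.camera_model("side")); print(r.camera_model("wrist")); print(r.read_state())
E
```

```text
pics
reader 0.97 [0.559 0.174 0.003]
reader 0.97 [ 0.455  0.531 -0.003]
reader 0.83 [ 0.229 -0.299  0.003]
reader 0.66 [0.325 0.114 0.005]
slot 0.86 [0.456 0.578 0.106]
slot 0.66 [ 0.241 -0.252  0.103]
slot 0.64 [0.347 0.143 0.078]
slot 0.59 [0.56  0.213 0.078]
spindle_foot 0.62 [0.458 0.478 0.102]
spindle_foot 0.54 [0.543 0.137 0.077]
spindle_foot 0.43 [ 0.212 -0.349  0.102]
spindle_foot 0.42 [0.315 0.077 0.08 ]
knob 0.6 [ 0.503 -0.024 -0.001]
rack 0.7 [ 0.515 -0.275  0.001]
carrier_blue 0.83 [ 0.516 -0.272  0.004]
carrier_yellow 0.79 [ 0.53  -0.211  0.003]
carrier_green 0.62 [ 0.504 -0.332  0.008]
carrier_green 0.35 [ 0.501 -0.026 -0.001]
side reader 0.88 [0.33  0.109 0.001]
side reader 0.84 [0.554 0.181 0.002]
side reader 0.77 [ 0.458  0.531 -0.001]
side reader 0.7 [ 0.232 -0.302  0.002]
side slot 0.94 [0.454 0.583 0.102]
side slot 0.91 [0.341 0.146 0.077]
side slot 0.7 [ 0.246 -0.257  0.101]
side slot 0.65 [0.562 0.214 0.077]
side spindle_foot 0.5 [0.547 0.134 0.074]
side spindle_foot 0.45 [0.308 0.073 0.076]
side spindle_foot 0.43 [0.461 0.477 0.104]
side spindle_foot 0.38 [ 0.2
[... 978 characters left out ...]
6090389737, 'cy': 209.71903726939655, 'T': array([[ 1.   ,  0.001,  0.001,  0.625],
       [-0.001,  0.968,  0.251,  0.067],
       [-0.001, -0.251,  0.968,  0.384],
       [ 0.   ,  0.   ,  0.   ,  1.   ]])}
{'time': 0.9, 'joint_positions': array([-0.023,  0.332, -0.065,  1.46 ,  0.022,  1.35 , -0.088]), 'joint_vel': array([ 0.001,  0.   ,  0.001,  0.001,  0.001, -0.001, -0.   ]), 'joint_torque': array([ -0.001, -62.303,   0.024, -39.013,  -0.061,   0.032,   0.   ]), 'ee_pos': array([ 0.625, -0.   ,  0.198]), 'eef_rot': array([0.707, 0.707, 0.   , 0.   ]), 'ft_force': array([ 0.692,  0.151, -0.115]), 'torque': array([-0.005, -0.043, -0.001]), 'grip_force': 0.0, 'width': 0.08706312994288945}
```

View pics/s1.png

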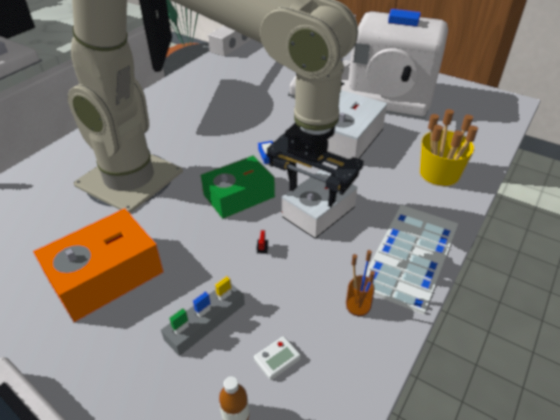

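View pics/d1.png

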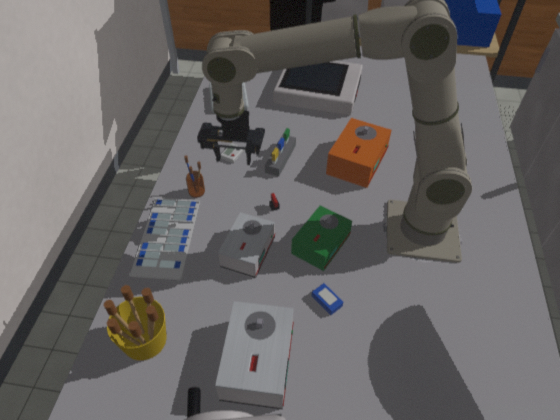

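The scene picture shows the white reader at about (320,205), the knob at (262,242), and the rack at (203,315) with green, blue and yellow heads. The side picture agrees: small white reader at (248,243), knob at (274,201). The networks' positions fit these. Next I'll take the wrist view.

```bash
python3 - <<'E'
from h import *
np.set_printoptions(precision=3,suppress=True)
m=r.camera_model("wrist");T=np.array(m["T"]);a=snap("wrist","w1.png"); 
for n in ["reader","slot","spindle_foot","knob","rack","carrier_blue"]:
    for d in r.spot_point(n,"wrist")[:2]: print(n,round(d["conf"],2),w("wrist",d["at"],T))
E
```

```text
reader 0.56 [ 0.555  0.169 -0.001]
spindle_foot 0.76 [0.546 0.131 0.081]
knob 0.97 [ 0.5   -0.025  0.003]
```

View pics/w1.png

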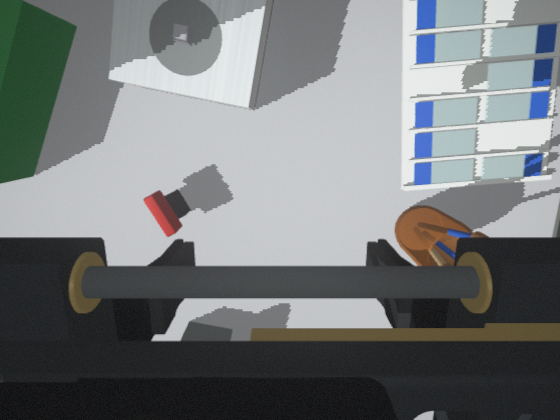

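The wrist picture shows the knob's red bar from (155,195) to (172,232), and the spindle on the lid near (180,33). I'll move so the camera looks straight down on the knob.

Request:
arm_command:
  xyz:
    - [-0.03,-0.022,0]
    - [-0.065,-0.045,0]
    - [-0.1,-0.07,0]
    - [-0.125,-0.09,0]
    - [-0.125,-0.09,0]
    - [-0.125,-0.09,0]
    - [-0.125,-0.09,0]
  rot:
    - [0,0,0]
    - [0,0,0]
    - [0,0,0]
    - [0,0,0]
    - [0,0,0]
    - [0,0,0]
    - [0,0,0]

```text
time: 1.83
ee_pos: [0.5005, -0.0895, 0.1979]
eef_rot: [0.707, 0.707, 0.0, 0.0]
ft_force: [0.2, 1.2, 0.1]
width: 0.0867
grip_force: 0.0
```

```bash
cat >> h.py <<'E'
def redrect(a,z,m,box=None):
    h=cv2.cvtColor(a,cv2.COLOR_RGB2HSV); M=(((h[...,0]<8)|(h[...,0]>172))&(h[...,1]>150)&(h[...,2]>70)).astype(np.uint8)
    if box: k=np.zeros_like(M);k[box[1]:box[3],box[0]:box[2]]=1;M*=k
    cs=cv2.findContours(M,cv2.RETR_EXTERNAL,cv2.CHAIN_APPROX_NONE)[0]
    out=[]
    for c in sorted(cs,key=cv2.contourArea)[-2:]:
        P=np.array([ray("wrist",u,v,z,m)[:2] for u,v in c[:,0]],np.float32)
        (x,y),(W,H),an=cv2.minAreaRect(P*1000); out.append((c[:,0].mean(0),x/1e3,y/1e3,W,H,an))
    return out
E
python3 - <<'E'
from h import *
np.set_printoptions(precision=3,suppress=True)
m=r.camera_model("wrist");T=np.array(m["T"]);a=snap("wrist","w2.png"); print(T[:3,3])
for n in ["spindle_foot","knob","slot"]:
    for d in r.spot_point(n,"wrist")[:2]: print(n,round(d["conf"],2),w("wrist",d["at"],T))
for o in redrect(a,0.05,m): print(o)
E
```

```text
[ 0.5   -0.022  0.385]
spindle_foot 0.63 [ 0.5   -0.026  0.001]
knob 0.61 [ 0.503 -0.025 -0.002]
knob 0.57 [ 0.529 -0.213  0.005]
(array([273., 105.]), 0.4933574523925781, -0.0074649472236633305, 0.0, 0.0, 0.0)
(array([278.009, 127.062]), 0.499266845703125, -0.02666425323486328, 6.071808815002441, 41.58493423461914, 27.957963943481445)
```

View pics/w2.png

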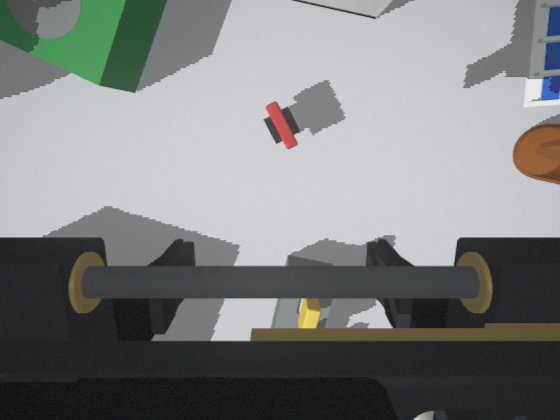

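The knob bar runs from (272,103) to (290,147), centred at (282,125). My red mask was too tight, so I'll loosen it on the same picture.

```bash
sed -i 's/h\[...,1\]>150)&(h\[...,2\]>70)/h[...,1]>110)\&(h[...,2]>60)/' h.py; python3 - <<'E'
from h import *
a=cv2.imread("pics/w2.png")[:,:,::-1].copy(); m=r.camera_model("wrist")
print(a[118:132:2,270:296:2].tolist()[3])
for o in redrect(a,0.05,m,(240,80,320,170)): print(o)
E
```

```text
[[75, 76, 76], [75, 73, 77], [173, 81, 81], [210, 87, 85], [201, 83, 82], [200, 84, 82], [197, 83, 82], [194, 82, 80], [178, 80, 77], [97, 67, 68], [68, 67, 69], [66, 65, 66], [65, 64, 66]]
(array([281.01, 125.  ]), 0.5006796569824219, -0.02557262992858887, 11.296953201293945, 44.084110260009766, 27.516429901123047)
```

Knob centre is (0.501,-0.0255), and the fingers need to close along 27.5°. I'll grasp the bar above the hub, with the TCP at z = 0.027.

Request:
arm_command:
  xyz:
    - [0,0.016,-0.02]
    - [0.001,0.032,-0.04]
    - [0.001,0.048,-0.06]
    - [0.001,0.064,-0.08]
    - [0.001,0.0645,-0.1]
    - [0.001,0.0645,-0.125]
    - [0.001,0.0645,-0.145]
    - [0.001,0.0645,-0.16]
    - [0.001,0.0645,-0.17]
    - [0.001,0.0645,-0.171]
    - [0.001,0.0645,-0.171]
    - [0.001,0.0645,-0.171]
  rot:
    - [0,0,0.12]
    - [0,0,0.24]
    - [0,0,0.36]
    - [0,0,0.48]
    - [0,0,0.48]
    - [0,0,0.48]
    - [0,0,0.48]
    - [0,0,0.48]
    - [0,0,0.48]
    - [0,0,0.48]
    - [0,0,0.48]
    - [0,0,0.48]

```text
time: 3.03
ee_pos: [0.5018, -0.0253, 0.0274]
eef_rot: [0.519, 0.855, 0.0, 0.0]
ft_force: [0.3, 0.8, -0.2]
width: 0.087
grip_force: 0.0
```

Request:
arm_command:
  xyz:
    - [0,0,0]
    - [0,0,0]
    - [0,0,0]
    - [0,0,0]
    - [0,0,0]
    - [0,0,0]
    - [0,0,0]
    - [0,0,0]
  rot:
    - [0,0,0]
    - [0,0,0]
    - [0,0,0]
    - [0,0,0]
    - [0,0,0]
    - [0,0,0]
    - [0,0,0]
    - [0,0,0]
  grip: 0
  squeeze: 30

```text
time: 3.7
ee_pos: [0.501, -0.0255, 0.0266]
eef_rot: [0.519, 0.855, 0.0, 0.0]
ft_force: [-0.4, -0.1, 0.6]
width: 0.0416
grip_force: 0.0
```

Request:
arm_command:
  xyz:
    - [0,0,0]
    - [0,0,0]
    - [0,0,0]
    - [0,0,0]
    - [0,0,0]
    - [0,0,0]
    - [0,0,0]
    - [0,0,0]
  rot:
    - [0,0,0]
    - [0,0,0]
    - [0,0,0]
    - [0,0,0]
    - [0,0,0]
    - [0,0,0]
    - [0,0,0]
    - [0,0,0]

```text
time: 4.37
ee_pos: [0.501, -0.0255, 0.0266]
eef_rot: [0.519, 0.855, 0.0, 0.0]
ft_force: [0.1, 0.3, 1.1]
width: 0.0009
grip_force: 0.0
```

The fingers shut fully without a grasp, so I'll look.

```bash
python3 - <<'E'
from h import *
np.set_printoptions(precision=3,suppress=True)
ims=[]
for c in ("scene","side","wrist"):
    a=r.camera(c); 
    for d in r.spot_point("knob",c)[:2]: print(c,round(d["conf"],2),w(c,d["at"]))
    if c!="wrist":
        m=r.camera_model(c);T=np.array(m["T"]);p=T[:3,:3].T@(np.array([.501,-.0255,.03])-T[:3,3]);u=int(m["cx"]+m["fx"]*p[0]/-p[2]);v=int(m["cy"]-m["fy"]*p[1]/-p[2]);print(u,v)
        a=cv2.resize(a[max(v-55,0):v+55,u-70:u+70],(400,314))
    else: a=cv2.resize(a,(400,300))
    ims.append(a[:,:,::-1])
cv2.imwrite("pics/k.png",np.vstack([np.hstack(ims[:2]),np.hstack([ims[2][:280],np.zeros((280,400,3),np.uint8)])]))
E
```

```text
scene 0.53 [ 0.504 -0.025  0.   ]
261 241
side 0.5 [ 0.5   -0.026  0.002]
274 200
wrist 0.75 [ 0.499 -0.024  0.   ]
```

View pics/k.png

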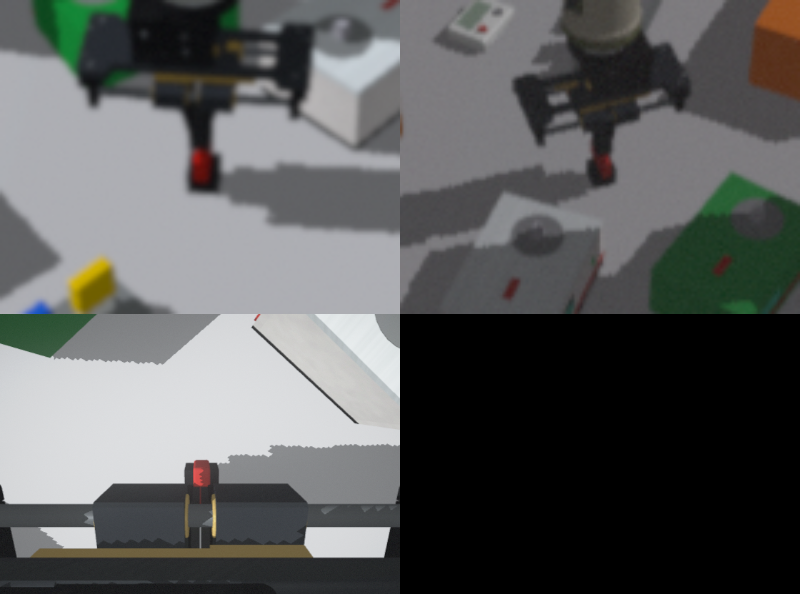

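The views don't settle it: the red bar seems to lie between the pads, but the width reads about 0. I'll lift a little and see whether the knob follows.

Request:
arm_command:
  xyz:
    - [0,0,0.01]
    - [0,0,0.03]
    - [0,0,0.05]
    - [0,0,0.06]
    - [0,0,0.06]
  rot:
    - [0,0,0]
    - [0,0,0]
    - [0,0,0]
    - [0,0,0]
    - [0,0,0]

```text
time: 5.08
ee_pos: [0.5028, -0.0255, 0.0893]
eef_rot: [0.519, 0.855, 0.001, 0.002]
ft_force: [0.2, -0.5, -0.1]
width: 0.0007
grip_force: 0.0
```

```bash
python3 - <<'E'
from h import *
np.set_printoptions(precision=3,suppress=True)
ims=[]
for c in ("scene","side","wrist"):
    a=r.camera(c); 
    for d in r.spot_point("knob",c)[:2]: print(c,round(d["conf"],2),w(c,d["at"]))
    if c!="wrist":
        m=r.camera_model(c);T=np.array(m["T"]);p=T[:3,:3].T@(np.array([.501,-.0255,.05])-T[:3,3]);u=int(m["cx"]+m["fx"]*p[0]/-p[2]);v=int(m["cy"]-m["fy"]*p[1]/-p[2]);print(u,v)
        a=cv2.resize(a[max(v-55,0):v+55,u-70:u+70],(400,314))
    else: a=cv2.resize(a,(400,300))
    ims.append(a[:,:,::-1])
cv2.imwrite("pics/k2.png",np.vstack([np.hstack(ims[:2]),np.hstack([ims[2][:280],np.zeros((280,400,3),np.uint8)])]))
s=r.read_state();print(s["width"],s["grip_force"],s["ee_pos"],s["ft_force"])
E
```

```text
scene 0.78 [ 0.503 -0.026  0.001]
260 236
side 0.61 [ 0.496 -0.025  0.001]
side 0.61 [0.544 0.134 0.074]
274 196
wrist 0.92 [ 0.505 -0.023  0.002]
7.313119583976193e-05 0.0 [ 0.5   -0.025  0.086] [0.809 0.044 0.002]
```

View pics/k2.png

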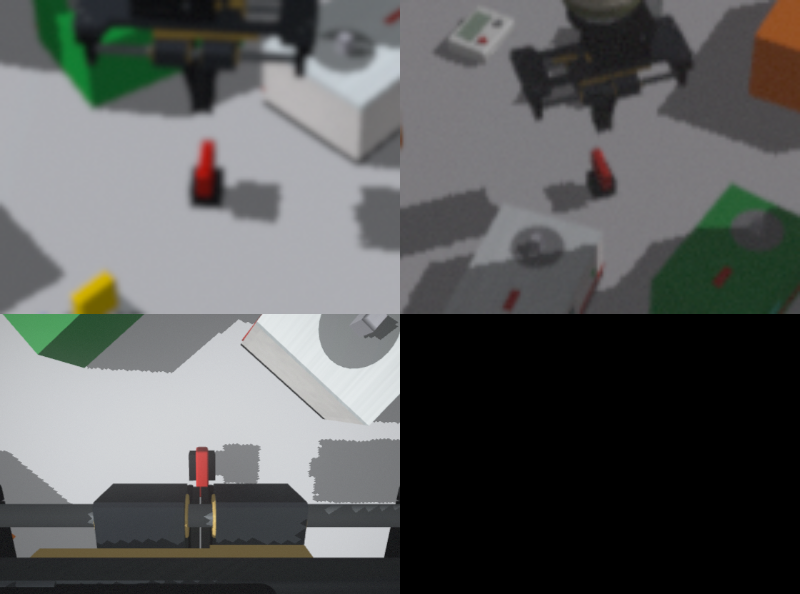

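The knob stayed on the bench, and both views show the shut fingertips above it. I'll check where the tips really are against the reported TCP, using the saved picture.

```bash
python3 - <<'E'
from h import *
def pr(c,P):
    m=r.camera_model(c);T=np.array(m["T"]);p=T[:3,:3].T@(np.array(P)-T[:3,3]);return np.array([m["cx"]+m["fx"]*p[0]/-p[2],m["cy"]-m["fy"]*p[1]/-p[2]])
s=r.read_state();e=s["ee_pos"];print(e,s["eef_rot"],s["time"])
im=cv2.imread("pics/k2.png").astype(int).sum(2)//3
for c,(u,v),o in(("scene",(260,236),0),("side",(274,196),400)):
    for z in(0,.01,.02,.03): print(c,z,(pr(c,e+[0,0,z])-[u-70,v-55])*2.857+[o,0])
    print("knob top",(pr(c,[.501,-.0255,.05])-[u-70,v-55])*2.857+[o,0])
    print([(y,int(im[y,198+o:210+o].min())) for y in range(84,150,4)])
E
```

```text
[ 0.50030111 -0.02546352  0.08550341] [ 5.18719340e-01  8.54944124e-01 -4.37615861e-04 -7.74903537e-04] 5.3833
scene 0 [200.51158368 129.29997275]
scene 0.01 [200.10436718 120.98069164]
scene 0.02 [199.69237805 112.56390733]
scene 0.03 [199.27553188 104.04789559]
knob top [202.55555625 158.40750898]
[(84, 18), (88, 19), (92, 18), (96, 20), (100, 19), (104, 21), (108, 38), (112, 95), (116, 151), (120, 172), (124, 174), (128, 174), (132, 174), (136, 163), (140, 131), (144, 94), (148, 76)]
side 0 [600.95596726 139.09932028]
side 0.01 [600.93534942 133.15554177]
side 0.02 [600.91453167 127.15413264]
side 0.03 [600.89351108 121.09425063]
knob top [600.45174841 159.65847497]
[(84, 35), (88, 40), (92, 35), (96, 31), (100, 28), (104, 28), (108, 26), (112, 30), (116, 28), (120, 28), (124, 30), (128, 46), (132, 83), (136, 115), (140, 123), (144, 122), (148, 99)]
```

The real tips are about 20–25 mm above the reported TCP, so the fingers shut just over the bar. I'll open, go down about 24 mm lower than before while watching the force, and close again.

Request:
arm_command:
  xyz:
    - [0,0,0]
    - [0,0,0]
    - [0,0,0]
    - [0,0,0]
    - [0,0,0]
    - [0,0,0]
    - [0,0,0]
    - [0,0,-0.01]
    - [0,0,-0.03]
    - [0,0,-0.05]
    - [0,0,-0.065]
    - [0,0,-0.073]
    - [0,0,-0.078]
    - [0,0,-0.081]
    - [0,0,-0.082]
    - [0,0,-0.082]
  rot:
    - [0,0,0]
    - [0,0,0]
    - [0,0,0]
    - [0,0,0]
    - [0,0,0]
    - [0,0,0]
    - [0,0,0]
    - [0,0,0]
    - [0,0,0]
    - [0,0,0]
    - [0,0,0]
    - [0,0,0]
    - [0,0,0]
    - [0,0,0]
    - [0,0,0]
    - [0,0,0]
  grip: 0.65

```text
time: 6.72
ee_pos: [0.5014, -0.0255, 0.005]
eef_rot: [0.519, 0.855, 0.0, 0.0]
ft_force: [-0.9, -0.7, -0.8]
width: 0.0567
grip_force: 0.0
```

Request:
arm_command:
  xyz:
    - [0,0,0]
    - [0,0,0]
    - [0,0,0]
    - [0,0,0]
    - [0,0,0]
    - [0,0,0]
    - [0,0,0]
    - [0,0,0]
    - [0,0,0]
    - [0,0,0]
    - [0,0,0]
  rot:
    - [0,0,0]
    - [0,0,0]
    - [0,0,0]
    - [0,0,0]
    - [0,0,0]
    - [0,0,0]
    - [0,0,0]
    - [0,0,0]
    - [0,0,0]
    - [0,0,0]
    - [0,0,0]
  grip: 0
  squeeze: 30

```text
time: 7.63
ee_pos: [0.501, -0.0255, 0.0045]
eef_rot: [0.519, 0.855, 0.0, -0.0]
ft_force: [-1.3, 0.4, -0.5]
width: 0.0117
grip_force: 30.0
```

It has the 12 mm bar at 30 N, with the width at 11.7 mm. I'll lift it and look over the reader's lid.

Request:
arm_command:
  xyz:
    - [0,0,0.02]
    - [0,0,0.05]
    - [0.002,0.01,0.08]
    - [0.005,0.02,0.11]
    - [0.01,0.035,0.14]
    - [0.015,0.05,0.17]
    - [0.02,0.07,0.195]
    - [0.024,0.09,0.205]
    - [0.024,0.09,0.205]
    - [0.024,0.09,0.205]
    - [0.024,0.09,0.205]
  rot:
    - [0,0,0]
    - [0,0,-0.1]
    - [0,0,-0.22]
    - [0,0,-0.34]
    - [0,0,-0.46]
    - [0,0,-0.58]
    - [0,0,-0.7]
    - [0,0,-0.78]
    - [0,0,-0.78]
    - [0,0,-0.78]
    - [0,0,-0.78]

```text
time: 8.55
ee_pos: [0.5246, 0.0638, 0.2088]
eef_rot: [0.805, 0.594, -0.001, -0.0]
ft_force: [-0.6, -0.4, -0.8]
width: 0.0119
grip_force: 30.0
```

```bash
python3 - <<'E'
from h import *
np.set_printoptions(precision=4,suppress=True)
m=r.camera_model("wrist");T=np.array(m["T"]);a=snap("wrist","w3.png"); print(T)
np.save("w3T.npy",T)
for n in ["spindle_foot","slot","reader","knob"]:
    for d in r.spot_point(n,"wrist")[:2]: print(n,round(d["conf"],2),w("wrist",d["at"],T))
s=r.read_state();print(s["ee_pos"],s["eef_rot"],s["width"])
cv2.imwrite("pics/w3c.png",cv2.resize(a[0:300],(800,429))[:,:,::-1])
E
```

```text
[[ 0.9552  0.2859  0.076   0.5446]
 [-0.2958  0.9246  0.2402  0.1283]
 [-0.0016 -0.2519  0.9678  0.3957]
 [ 0.      0.      0.      1.    ]]
spindle_foot 0.85 [0.3037 0.0728 0.074 ]
spindle_foot 0.47 [0.5455 0.1344 0.0775]
slot 0.68 [0.342  0.1421 0.0795]
slot 0.66 [0.5615 0.2116 0.0762]
reader 0.73 [0.5514 0.1701 0.0009]
reader 0.58 [ 0.327   0.1082 -0.001 ]
knob 0.84 [0.525  0.0683 0.2051]
[0.5247 0.0637 0.2091] [ 0.8051  0.5932 -0.0004 -0.0001] 0.011922098446450357
```

View pics/w3c.png

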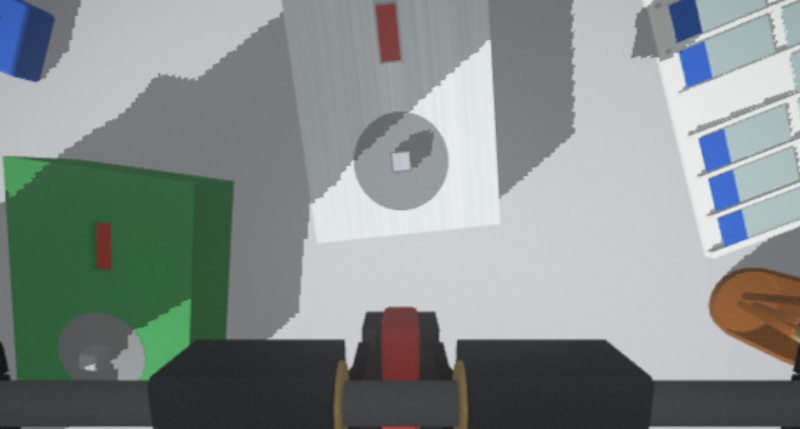

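The picture shows the knob held in the fingers with its bar at (400,345), the spindle top at (401,161) and the red slot at (388,33). I'll fit these to get exact positions.

```bash
python3 - <<'E'
from h import *
np.set_printoptions(precision=4,suppress=True,linewidth=200)
m=r.camera_model("wrist");a=cv2.imread("pics/w3.png")[:,:,::-1].copy()
for o in redrect(a,0.074,m,(250,0,300,60)): print("slot",o)
g=cv2.cvtColor(a,cv2.COLOR_RGB2GRAY); print(g[102:124,270:294])
for th in(175,190,205):
    M=np.zeros_like(g);M[98:128,265:298]=(g[98:128,265:298]>th)
    n,l,st,ce=cv2.connectedComponentsWithStats(M)
    k=l[112,281]; 
    if k==0: continue
    c=cv2.findContours((l==k).astype(np.uint8),0,cv2.CHAIN_APPROX_NONE)[0][0][:,0]
    P=np.array([ray("wrist",u,v,0.094,m)[:2] for u,v in c],np.float32)*1000
    print(th,st[k],ce[k],ray("wrist",*ce[k],0.094,m),cv2.minAreaRect(P))
E0=[(317/1.4286,242/1.4286),(500/1.4286,223/1.4286)]
p,q=[ray("wrist",*e,0.076,m) for e in E0];print("edge",p,q,np.linalg.norm(q-p),np.arctan2(*(q-p)[[1,0]]))
print(a[208:275,281].tolist())
E
```

```text
slot (array([271.2551,  22.898 ]), 0.561130126953125, 0.20765245056152343, 29.711204528808594, 10.645220756530762, 78.36909484863281)
[[155 155 152 155 153 155 153 154 141 114 104 104 106 105 104 107 106 106 106 106 106 109 106 108]
 [154 154 155 153 153 154 139 117 112 107 105 107 105 108 106 105 106 106 107 108 107 105 108 105]
 [154 153 154 154 154 156 139 105 104 106 105 105 106 105 105 108 106 106 107 106 107 106 108 106]
 [153 151 151 155 153 156 137 105 106 105 104 105 108 107 109 115 117 108 108 108 108 105 105 107]
 [150 154 150 138 131 134 128 121 120 138 141 149 154 160 166 167 144 107 106 108 104 106 109 106]
 [153 154 143 136 155 172 176 178 182 189 188 190 191 191 193 184 151 107 107 109 107 105 107 107]
 [152 154 148 138 164 190 191 195 192 195 197 197 197 197 197 190 155 106 106 106 106 109 107 106]
 [154 153 148 137 159 192 193 193 193 194 194 196 197 197 198 191 160 109 107 108 106 108 107 106]
 [153 154 154 143 155 190 194 193 194 195 194 195 196 197 198 192 161 109 107 106 107 106 106 109]
 [152 154 153 142 151 188 194 195 195 194 194 195 197 196 197 195 168 112 1
[... 1950 characters left out ...]
55], [110, 59, 59], [115, 59, 58], [114, 57, 57], [116, 58, 56], [120, 60, 61], [118, 58, 56], [118, 59, 58], [117, 57, 56], [116, 56, 54], [117, 56, 55], [118, 58, 57], [117, 56, 54], [117, 55, 54], [119, 56, 56], [118, 54, 54], [118, 54, 56], [118, 55, 55], [117, 54, 53], [116, 52, 50], [118, 55, 56], [118, 54, 54], [117, 53, 53], [118, 53, 52], [118, 54, 54], [115, 50, 49], [115, 49, 49], [115, 49, 49], [116, 51, 50], [116, 51, 49], [115, 49, 49], [116, 50, 49], [113, 45, 43], [116, 48, 47], [113, 47, 44], [115, 50, 47], [116, 50, 48], [116, 47, 47], [104, 49, 47], [76, 61, 63], [61, 62, 65], [61, 62, 64], [63, 64, 65], [65, 65, 67], [66, 66, 70], [65, 65, 69], [69, 68, 71], [66, 66, 68]]
```

Everything agrees: the lid edge measures 120.1 mm, the reader's yaw is -0.20, the spindle is at (0.5467,0.1347) and the slot at (0.5615,0.208). The knob is centred in the grip. I'll move over the spindle and turn square to it.

Request:
arm_command:
  xyz:
    - [0.007,0.023,-0.02]
    - [0.014,0.046,-0.045]
    - [0.0215,0.07,-0.07]
    - [0.0215,0.07,-0.09]
    - [0.0215,0.07,-0.103]
    - [0.0215,0.07,-0.106]
    - [0.0215,0.07,-0.106]
    - [0.0215,0.07,-0.106]
  rot:
    - [0,0,0.03]
    - [0,0,0.06]
    - [0,0,0.1]
    - [0,0,0.1]
    - [0,0,0.1]
    - [0,0,0.1]
    - [0,0,0.1]
    - [0,0,0.1]

```text
time: 9.47
ee_pos: [0.547, 0.1341, 0.1044]
eef_rot: [0.774, 0.633, 0.0, 0.0]
ft_force: [-0.6, -0.7, 0.2]
width: 0.0118
grip_force: 30.0
```

Request:
arm_command:
  xyz:
    - [0,0,-0.003]
    - [0,0,-0.006]
    - [0,0,-0.009]
    - [0,0,-0.011]
    - [0,0,-0.013]
    - [0,0,-0.013]
  rot:
    - [0,0,0]
    - [0,0,0]
    - [0,0,0]
    - [0,0,0]
    - [0,0,0]
    - [0,0,0]

```text
time: 9.97
ee_pos: [0.5466, 0.135, 0.0904]
eef_rot: [0.774, 0.633, 0.0, -0.0]
ft_force: [1.2, 2.8, -1.8]
width: 0.0119
grip_force: 30.0
```

The knob is 8 mm down over the spindle with almost no force, so it is engaged. I'll seat it.

Request:
arm_command:
  xyz:
    - [0,0,-0.003]
    - [0,0,-0.006]
    - [0,0,-0.009]
    - [0,0,-0.0105]
    - [0,0,-0.0115]
    - [0,0,-0.0115]
  rot:
    - [0,0,0]
    - [0,0,0]
    - [0,0,0]
    - [0,0,0]
    - [0,0,0]
    - [0,0,0]

```text
time: 10.47
ee_pos: [0.5467, 0.1351, 0.0803]
eef_rot: [0.774, 0.633, 0.0, -0.0]
ft_force: [-3.8, 2.1, 13.1]
width: 0.0117
grip_force: 30.0
```

Seated: 13 N upward at the expected height. I'll hold briefly, then turn clockwise.

Request:
arm_command:
  xyz:
    - [0,0,0.0005]
    - [0,0,0.0005]
    - [0,0,0.0005]
    - [0,0,0.0005]
    - [0,0,0.0005]
    - [0,0,0.0005]
    - [0,0,0.0005]
    - [0,0,0.0005]
    - [0,0,0.0005]
    - [0,0,0.0005]
    - [0,0,0.0005]
    - [0,0,0.0005]
    - [0,0,0.0005]
    - [0,0,0.0005]
    - [0,0,0.0005]
  rot:
    - [0,0,0]
    - [0,0,0]
    - [0,0,0]
    - [0,0,-0.08]
    - [0,0,-0.17]
    - [0,0,-0.26]
    - [0,0,-0.35]
    - [0,0,-0.44]
    - [0,0,-0.53]
    - [0,0,-0.62]
    - [0,0,-0.71]
    - [0,0,-0.8]
    - [0,0,-0.89]
    - [0,0,-0.95]
    - [0,0,-0.95]

```text
time: 11.72
ee_pos: [0.547, 0.1356, 0.0804]
eef_rot: [0.978, 0.207, 0.001, -0.0]
ft_force: [-0.3, 4.4, 6.0]
width: 0.012
grip_force: 30.0
```

```bash
python3 - <<'E'
from h import *
s=r.read_state();print(s["ee_pos"],s["eef_rot"],s["ft_force"],s["torque"],s["joint_positions"],s["width"])
E
```

```text
[0.5470151  0.13563794 0.08036517] [ 9.78288113e-01  2.07247359e-01  8.40146926e-04 -4.39754562e-04] [-0.29719847  4.39637565  5.97054796] [1.12300846 0.20280219 0.02966097] [-0.29843345  0.29198476 -0.0295029   1.76838013  0.00886368  1.07959192
 -1.4841302 ] 0.01199967180820818
```

Request:
arm_command:
  xyz:
    - [0,0,0]
    - [0,0,0]
    - [0,0,0]
  rot:
    - [0,0,-0.06]
    - [0,0,-0.12]
    - [0,0,-0.12]

```text
time: 11.97
ee_pos: [0.547, 0.1356, 0.0804]
eef_rot: [0.989, 0.148, 0.001, -0.0]
ft_force: [0.1, 4.3, 6.7]
width: 0.012
grip_force: 30.0
```

```bash
python3 - <<'E'
from h import *
s=r.read_state();q=s["eef_rot"];print(2*np.arctan2(q[1],q[0])-np.pi/2,s["ft_force"],s["torque"],s["width"])
E
```

```text
-1.27303795703758 [0.13183277 4.26608334 6.70064783] [1.05667713 0.19349302 0.01985826] 0.011963888972945655
```

Request:
arm_command:
  xyz:
    - [0,0,0]
    - [0,0,0]
    - [0,0,0]
  rot:
    - [0,0,-0.05]
    - [0,0,-0.1]
    - [0,0,-0.1]

```text
time: 12.22
ee_pos: [0.547, 0.1356, 0.0804]
eef_rot: [0.995, 0.099, 0.001, -0.001]
ft_force: [-0.1, 4.4, 5.6]
width: 0.0113
grip_force: 30.0
```

```bash
python3 - <<'E'
from h import *
s=r.read_state();q=s["eef_rot"];print(2*np.arctan2(q[1],q[0])-np.pi/2,s["ft_force"],s["torque"],s["width"])
E
```

```text
-1.372460035128795 [-0.06309889  4.35500761  5.60532001] [1.10912447 0.18200102 0.04552011] 0.011335220486941406
```

The yaw is now past the stop and the torque is rising. I'll let go, lift and check.

Request:
arm_command:
  xyz:
    - [0,0,0]
    - [0,0,0]
    - [0,0,0]
    - [0,0,0]
    - [0,0,0]
    - [0,0,0]
    - [0,0,0.015]
    - [0,0,0.04]
    - [0,0,0.07]
    - [0,-0.005,0.1]
    - [0,-0.015,0.13]
    - [0,-0.03,0.16]
    - [0,-0.045,0.16]
    - [0,-0.045,0.16]
    - [0,-0.045,0.16]
    - [0,-0.045,0.16]
    - [0,-0.045,0.16]
    - [0,-0.045,0.16]
    - [0,-0.045,0.16]
    - [0,-0.045,0.16]
  rot:
    - [0,0,0]
    - [0,0,0]
    - [0,0,0]
    - [0,0,0]
    - [0,0,0]
    - [0,0,0]
    - [0,0,0]
    - [0,0,0]
    - [0,0,0.1]
    - [0,0,0.2]
    - [0,0,0.32]
    - [0,0,0.44]
    - [0,0,0.56]
    - [0,0,0.68]
    - [0,0,0.8]
    - [0,0,0.92]
    - [0,0,1.04]
    - [0,0,1.17]
    - [0,0,1.17]
    - [0,0,1.17]
  grip: 0.5

```text
time: 13.88
ee_pos: [0.5465, 0.0894, 0.2395]
eef_rot: [0.775, 0.632, -0.0, -0.0]
ft_force: [-0.1, -0.6, 0.2]
width: 0.0435
grip_force: 0.0
```

```bash
python3 - <<'E'
from h import *
np.set_printoptions(precision=4,suppress=True)
m=r.camera_model("wrist");T=np.array(m["T"]);a=snap("wrist","w4.png"); print(T[:3,3])
for n in ["spindle_foot","slot","knob"]:
    for d in r.spot_point(n,"wrist")[:2]: print(n,round(d["conf"],2),w("wrist",d["at"],T))
for o in redrect(a,0.126,m,(200,60,360,230)): print(o)
s=r.read_state();print(s["ee_pos"],s["eef_rot"],s["width"])
cv2.imwrite("pics/w4c.png",cv2.resize(a[0:260,140:420],(646,600))[:,:,::-1])
E
```

```text
[0.56   0.1553 0.4264]
spindle_foot 0.63 [0.3045 0.0741 0.0736]
spindle_foot 0.6 [0.5605 0.2108 0.0772]
slot 0.83 [0.5617 0.2059 0.078 ]
slot 0.63 [0.3417 0.1404 0.0824]
knob 0.91 [0.5452 0.1379 0.0777]
(array([269.9643, 147.8036]), 0.54610791015625, 0.13514593505859376, 44.69279098510742, 11.732156753540039, 12.325927734375)
[0.5465 0.0895 0.2395] [ 0.775  0.632 -0.     0.   ] 0.043437910870436226
```

View pics/w4c.png

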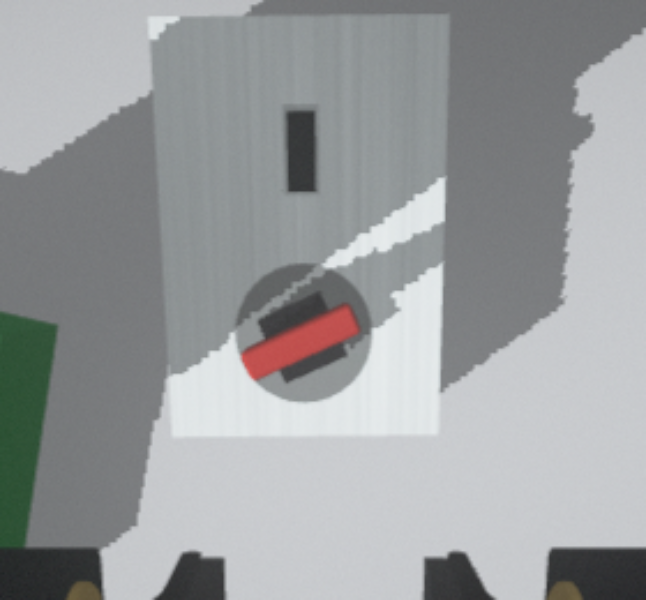

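The slot is fully dark at (301,150) and the knob is seated and turned, its bar at 12.3° and centred at (0.546,0.135). I'll fit the slot exactly, then go to the rack.

```bash
cat >> h.py <<'E'
def fit(M,z,m):
    c=max(cv2.findContours(M.astype(np.uint8),0,cv2.CHAIN_APPROX_NONE)[0],key=cv2.contourArea)[:,0]
    P=np.array([ray("wrist",u,v,z,m)[:2] for u,v in c],np.float32)*1000
    return cv2.minAreaRect(P)
E
python3 - <<'E'
from h import *
m=r.camera_model("wrist");a=cv2.imread("pics/w4.png");g=cv2.cvtColor(a,6);M=np.zeros_like(g);M[35:95,255:290]=g[35:95,255:290]<90
print(fit(M,.076,m))
E
```

```text
((560.940673828125, 207.95965576171875), (30.441858291625977, 11.17654037475586), 79.71279907226562)
```

Request:
arm_command:
  xyz:
    - [-0.003,-0.02,0]
    - [-0.006,-0.06,0]
    - [-0.01,-0.1,-0.005]
    - [-0.014,-0.14,-0.01]
    - [-0.018,-0.18,-0.015]
    - [-0.022,-0.22,-0.015]
    - [-0.026,-0.26,-0.015]
    - [-0.03,-0.3,-0.015]
    - [-0.034,-0.34,-0.015]
    - [-0.038,-0.38,-0.015]
    - [-0.042,-0.41,-0.015]
    - [-0.0435,-0.4275,-0.015]
    - [-0.0435,-0.4275,-0.015]
    - [-0.0435,-0.4275,-0.015]
    - [-0.0435,-0.4275,-0.015]
  rot:
    - [0,0,0]
    - [0,0,0]
    - [0,0,0]
    - [0,0,0]
    - [0,0,0]
    - [0,0,0]
    - [0,0,0]
    - [0,0,0]
    - [0,0,0]
    - [0,0,0]
    - [0,0,0]
    - [0,0,0]
    - [0,0,0]
    - [0,0,0]
    - [0,0,0]

```text
time: 15.33
ee_pos: [0.5035, -0.3368, 0.2245]
eef_rot: [0.774, 0.633, 0.0, -0.0]
ft_force: [-0.7, 0.7, 0.1]
width: 0.0433
grip_force: 0.0
```

```bash
python3 - <<'E'
from h import *
np.set_printoptions(precision=4,suppress=True)
m=r.camera_model("wrist");T=np.array(m["T"]);a=snap("wrist","w5.png"); print(T[:3,3])
for n in ["carrier_blue","carrier_yellow","carrier_green"]:
    for d in r.spot_point(n,"wrist")[:2]: print(n,round(d["conf"],2),w("wrist",d["at"],T))
h=cv2.cvtColor(a,cv2.COLOR_RGB2HSV)
for n,lo,hi in(("blue",105,125),("yellow",20,32),("green",45,85)):
    M=(h[...,0]>lo)&(h[...,0]<hi)&(h[...,1]>130)&(h[...,2]>60); M[235:]=0
    if M.any(): print(n,M.sum(),fit(M,.09,m))
s=r.read_state();print(s["ee_pos"],s["eef_rot"],s["width"])
E
```

```text
[ 0.5168 -0.2709  0.4114]
carrier_blue 0.92 [ 0.5148 -0.2726  0.006 ]
carrier_yellow 0.9 [ 0.532  -0.2174  0.0025]
carrier_green 0.73 [ 0.5064 -0.3293  0.0067]
blue 561 ((516.5607299804688, -274.4461364746094), (33.70478820800781, 12.780501365661621), 78.22679901123047)
yellow 71 ((525.9714965820312, -232.5044403076172), (6.6064910888671875, 10.585847854614258), 78.47640991210938)
[ 0.5036 -0.3368  0.2247] [0.7737 0.6336 0.0003 0.    ] 0.04352634692281087
```

View pics/w5.png

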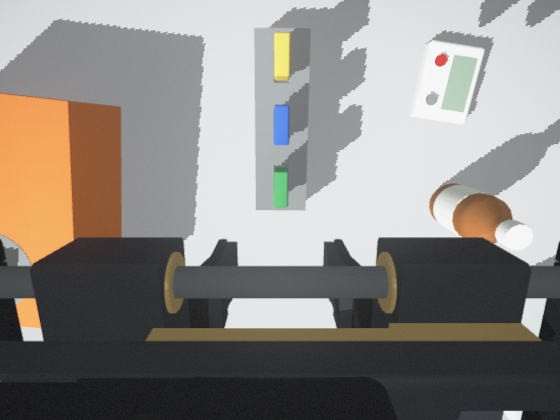

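The rack view shows blue in the middle socket at (281,125), yellow above at (281,56) and green below at (280,188). Carrier is at (0.5166,-0.2745) with yaw -0.205. I'll grasp its head.

Request:
arm_command:
  xyz:
    - [0.005,0.022,-0.01]
    - [0.01,0.044,-0.02]
    - [0.014,0.0635,-0.04]
    - [0.014,0.0635,-0.07]
    - [0.014,0.0635,-0.1]
    - [0.014,0.0635,-0.13]
    - [0.014,0.0635,-0.155]
    - [0.014,0.0635,-0.17]
    - [0.014,0.0635,-0.178]
    - [0.014,0.0635,-0.179]
    - [0.014,0.0635,-0.179]
  rot:
    - [0,0,-0.005]
    - [0,0,-0.005]
    - [0,0,-0.005]
    - [0,0,-0.005]
    - [0,0,-0.005]
    - [0,0,-0.005]
    - [0,0,-0.005]
    - [0,0,-0.005]
    - [0,0,-0.005]
    - [0,0,-0.005]
    - [0,0,-0.005]

```text
time: 16.45
ee_pos: [0.5174, -0.2743, 0.0461]
eef_rot: [0.776, 0.631, 0.0, 0.0]
ft_force: [-0.2, 0.0, 0.2]
width: 0.0436
grip_force: 0.0
```

Request:
arm_command:
  xyz:
    - [0,0,0]
    - [0,0,0]
    - [0,0,0]
    - [0,0,0]
    - [0,0,0]
    - [0,0,0]
    - [0,0,0]
    - [0,0,0]
  rot:
    - [0,0,0]
    - [0,0,0]
    - [0,0,0]
    - [0,0,0]
    - [0,0,0]
    - [0,0,0]
    - [0,0,0]
    - [0,0,0]
  grip: 0
  squeeze: 30

```text
time: 17.12
ee_pos: [0.5172, -0.2746, 0.0458]
eef_rot: [0.776, 0.631, 0.0, 0.0]
ft_force: [-1.1, -0.6, 3.5]
width: 0.0137
grip_force: 30.0
```

Gripped: 13.7 mm width at 30 N. I'll lift it and carry it over the knob to the slot.

Request:
arm_command:
  xyz:
    - [0,0,0.015]
    - [0,0,0.045]
    - [0,0,0.08]
    - [0.002,0.015,0.115]
    - [0.004,0.045,0.145]
    - [0.007,0.08,0.158]
    - [0.01,0.118,0.158]
    - [0.014,0.156,0.158]
    - [0.017,0.194,0.158]
    - [0.021,0.232,0.158]
    - [0.024,0.27,0.158]
    - [0.028,0.308,0.158]
    - [0.031,0.346,0.158]
    - [0.035,0.384,0.158]
    - [0.038,0.42,0.158]
    - [0.041,0.45,0.158]
    - [0.043,0.47,0.158]
    - [0.044,0.482,0.158]
    - [0.044,0.4825,0.158]
    - [0.044,0.4825,0.158]
  rot:
    - [0,0,0]
    - [0,0,0]
    - [0,0,0]
    - [0,0,0]
    - [0,0,0]
    - [0,0,0]
    - [0,0,0]
    - [0,0,0]
    - [0,0,0.006]
    - [0,0,0.006]
    - [0,0,0.006]
    - [0,0,0.006]
    - [0,0,0.006]
    - [0,0,0.006]
    - [0,0,0.006]
    - [0,0,0.006]
    - [0,0,0.006]
    - [0,0,0.006]
    - [0,0,0.006]
    - [0,0,0.006]

```text
time: 18.78
ee_pos: [0.561, 0.2072, 0.2032]
eef_rot: [0.774, 0.633, -0.0, 0.0]
ft_force: [-0.0, -0.1, -1.0]
width: 0.0136
grip_force: 30.0
```

```bash
python3 - <<'E'
from h import *
np.set_printoptions(precision=4,suppress=True)
for c in("scene","side","wrist"):
    a=snap(c,"p6%s.png"%c); T=np.array(r.camera_model(c)["T"])
    for n in["carrier_tip","carrier_blue","knob"]:
        for d in r.spot_point(n,c)[:2]: print(c,n,round(d["conf"],2),w(c,d["at"],T))
s=r.read_state();q=s["eef_rot"];print(s["ee_pos"],2*np.arctan2(q[1],q[0])-np.pi/2,q,s["width"],s["grip_force"])
E
```

```text
scene carrier_tip 0.76 [0.5604 0.2096 0.1659]
scene carrier_blue 0.52 [0.5591 0.2118 0.1627]
scene knob 0.77 [0.5493 0.1368 0.0765]
scene knob 0.54 [ 0.514  -0.2714  0.0038]
side carrier_tip 0.47 [0.5601 0.2091 0.1629]
side carrier_blue 0.71 [0.5641 0.2083 0.1558]
side knob 0.5 [0.5446 0.1348 0.0753]
wrist carrier_tip 0.71 [0.5607 0.2057 0.1611]
wrist carrier_blue 0.69 [0.5594 0.2092 0.1648]
[0.561  0.2079 0.2036] -0.19909733736839907 [0.7739 0.6333 0.0001 0.    ] 0.013967716775121576 29.9971005320549
```

The carrier is held upright with its tip at about (0.5605,0.209,0.163), over the slot. I'll lower it to just above the lid, then in gently.

Request:
arm_command:
  xyz:
    - [0,0,-0.02]
    - [0,0,-0.045]
    - [0,0,-0.065]
    - [0,0,-0.077]
    - [0,0,-0.08]
    - [0,0,-0.083]
    - [0,0,-0.086]
    - [0,0,-0.089]
    - [0,0,-0.092]
    - [0,0,-0.095]
    - [0,0,-0.095]
  rot:
    - [0,0,0]
    - [0,0,0]
    - [0,0,0]
    - [0,0,0]
    - [0,0,0]
    - [0,0,0]
    - [0,0,0]
    - [0,0,0]
    - [0,0,0]
    - [0,0,0]
    - [0,0,0]

```text
time: 20.3
ee_pos: [0.5609, 0.208, 0.1082]
eef_rot: [0.774, 0.633, -0.0, -0.0]
ft_force: [-0.2, 0.1, -0.1]
width: 0.0137
grip_force: 30.0
```

It's 9 mm into the slot with no force. On to a depth of about 36 mm.

Request:
arm_command:
  xyz:
    - [0,0,-0.004]
    - [0,0,-0.008]
    - [0,0,-0.012]
    - [0,0,-0.016]
    - [0,0,-0.02]
    - [0,0,-0.024]
    - [0,0,-0.027]
    - [0,0,-0.027]
    - [0,0,-0.027]
    - [0,0,-0.027]
    - [0,0,-0.027]
  rot:
    - [0,0,0]
    - [0,0,0]
    - [0,0,0]
    - [0,0,0]
    - [0,0,0]
    - [0,0,0]
    - [0,0,0]
    - [0,0,0]
    - [0,0,0]
    - [0,0,0]
    - [0,0,0]

```text
time: 21.22
ee_pos: [0.5612, 0.2081, 0.0818]
eef_rot: [0.774, 0.633, 0.0, 0.0]
ft_force: [-0.4, 0.1, -0.6]
width: 0.014
grip_force: 30.0
```

```bash
python3 - <<'E'
from h import *
np.set_printoptions(precision=4,suppress=True)
for c in("scene","side"):
    a=snap(c,"p7%s.png"%c); T=np.array(r.camera_model(c)["T"])
    for n in["carrier_blue","knob","carrier_yellow","carrier_green"]:
        for d in r.spot_point(n,c)[:1]: print(c,n,round(d["conf"],2),w(c,d["at"],T))
s=r.read_state();print(s["ee_pos"],s["eef_rot"],s["width"],s["grip_force"],s["ft_force"])
E
```

```text
scene carrier_blue 0.45 [0.5602 0.21   0.0444]
scene knob 0.59 [0.5468 0.1354 0.0776]
scene carrier_yellow 0.79 [ 0.5288 -0.2098  0.0035]
scene carrier_green 0.9 [ 0.5005 -0.3321  0.0032]
side carrier_blue 0.59 [0.5602 0.2127 0.0381]
side carrier_yellow 0.56 [ 0.5284 -0.2153  0.0004]
[0.561  0.208  0.0816] [0.7738 0.6334 0.0001 0.    ] 0.01344216524298045 29.996971786022186 [-0.1041  0.2745 -0.7156]
```

Depth is about 35 mm with no contact force. The knob is still seated and the other carriers haven't moved, so I'm handing in.

```bash
python3 -c "
from bench import r
print(r.close_job())"
```

```text
the job is handed in; nothing more can be done
None
```

I handed the job in at about 21 s of the 64 s, with no verdict shown: the knob is seated and turned to its stop, the shutter is open, and the blue carrier is held at 30 N about 35 mm down the slot with its head clear of the lid.

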